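Find and open the access flap in the counter's wiring trunking

TASK

The four grey cover plates on the counter's wiring trunking look alike, but one of them is a tip-up access flap and I need the sockets under it. Press lightly on the ribbed ends until you find the plate that rocks, tip it up, then push its raised end over, away from you, until it leans back past upright and stays open. Use only the fingertips or the outside of the fingers: pinch nothing, do not force the fixed plates, and leave the things on the counter where they are.

Things in the scene. Friction and masses are not known exactly. Their poses are not given: they have to be found in the camera images.
- bay_a: One bay of the trunking, fixed. Origin: centre of its underside, on the work surface; x points across the trunking away from the robot, y along it, z up. 190 mm (x) by 115 mm (y), 85 mm high, a grey cover plate flush with the rim. The four bays are identical and change places from run to run.
- bay_b: The same as bay_a. Below its plate a bay is hollow down to z = 4 mm; walls 10 mm at front and back, 3 mm at the sides; a socket outlet 16 mm high lies on the floor at x = -83 to -7 mm.
- bay_c: The same as bay_a. Each cover plate is 165 mm (x) by 107 mm (y) by 8 mm, top at z = 85 mm; the end away from the robot has five fine ribs across it, at x = 48 to 76 mm.
- bay_d: The same as bay_a. The one plate that is the flap turns about a level pin along y at x = 27.5 mm, z = 81 mm of its bay: pressed on the ribs, its ribbed end (55 mm past the pin) goes down into the bay and its plain end (110 mm) comes up. Pressed on its plain end it does not give.
- plate_a (a joint): turn of the cover plate of bay_a, rad: 0 = shut and flush, grows as the ribbed end goes down. If it is the flap: stop at 1.92, upright at 1.57, beyond that it leans away from the robot. The same holds for all four.
- plate_b (a joint): turn of the cover plate of bay_b, rad: 0 = shut and flush, grows as the ribbed end goes down. If it is a fixed plate it only flexes (about 0.04 rad, under 2 mm, for 20 N on the ribs) and springs back. The same holds for all four.
- plate_c (a joint): turn of the cover plate of bay_c, rad: 0 = shut and flush, grows as the ribbed end goes down. If it is the flap it gives to 2 to 6 N on the ribs, turning on with no spring. The same holds for all four.
- plate_d (a joint): turn of the cover plate of bay_d, rad: 0 = shut and flush, grows as the ribbed end goes down. If it is the flap, its stiff pin keeps it at whatever angle it is left. The same holds for all four.
- face_a (a point): centre of the upper face of the cover plate of bay_a; turns with the plate: x from its plain to its ribbed end, z out of its upper face. 
- face_b (a point): centre of the upper face of the cover plate of bay_b; turns with the plate: x from its plain to its ribbed end, z out of its upper face. 
- face_c (a point): centre of the upper face of the cover plate of bay_c; turns with the plate: x from its plain to its ribbed end, z out of its upper face. 
- face_d (a point): centre of the upper face of the cover plate of bay_d; turns with the plate: x from its plain to its ribbed end, z out of its upper face. 
- terminal: billing terminal with printer, black, loose, 200 x 90 x 83 mm, behind the trunking; leave alone. Origin under its centre
- calculator: desk calculator, loose, 190 x 140 x 30 mm, beyond the trunking's left (+y) end; leave alone. Origin under its centre
- phone: phone lying flat, loose, 155 x 75 x 10 mm, on the robot's side of the trunking, lengthwise along it; leave alone. Origin under its centre
- stamp: wooden rubber stamp, loose, 50 x 30 mm foot, 63 mm high, standing on the trunking's left (+y) end box, whose top is 85 mm high; leave alone. Origin under its centre
- till_roll: paper till roll, loose, 48 mm diameter, 57 mm high, standing on the trunking's right (-y) end box; leave alone. Origin under its centre
- water_bottle: water bottle, loose, 66 mm diameter, 210 mm high, behind the trunking to the left; leave alone. Origin under its centre
- tin: round steel tin, loose, 124 mm diameter, 125 mm high, beyond the trunking's right (-y) end; leave alone. Origin under its centre
- stapler: stapler, loose, 135 x 34 x 41 mm, behind the trunking; leave alone. Origin under its centre

How it is judged:
At the end, for the whole second after the job is handed in: The flap stands open past upright (its joint above 1.65 rad; the stop is at 1.92) and is at rest, and every loose thing on the counter is within 25 mm of where it began (((value of joint plate_a above 1.65 rad and velocity of joint plate_a between -0.05 and 0.05 rad/s) or (value of joint plate_b above 1.65 rad and velocity of joint plate_b between -0.05 and 0.05 rad/s) or (value of joint plate_c above 1.65 rad and velocity of joint plate_c between -0.05 and 0.05 rad/s) or (value of joint plate_d above 1.65 rad and velocity of joint plate_d between -0.05 and 0.05 rad/s)) and distance of each of terminal, calculator, phone, stamp, till_roll, water_bottle, tin, stapler from where it was at the start of the episode below 0.025 m); the robot touches nothing.
It fails at once if a loose thing on the counter is lifted, carried or pushed more than 25 mm (distance of any of terminal, calculator, phone, stamp, till_roll, water_bottle, tin, stapler from where it was at the start of the episode above 0.025 m).
It fails at once if a cover plate is taken between the fingers ((z of the grasp point in the frame of face_a between -0.0085 and 0.0005 m and x of the grasp point in the frame of face_a between -0.0825 and 0.0825 m and y of the grasp point in the frame of face_a between -0.0535 and 0.0535 m) or (z of the grasp point in the frame of face_b between -0.0085 and 0.0005 m and x of the grasp point in the frame of face_b between -0.0825 and 0.0825 m and y of the grasp point in the frame of face_b between -0.0535 and 0.0535 m) or (z of the grasp point in the frame of face_c between -0.0085 and 0.0005 m and x of the grasp point in the frame of face_c between -0.0825 and 0.0825 m and y of the grasp point in the frame of face_c between -0.0535 and 0.0535 m) or (z of the grasp point in the frame of face_d between -0.0085 and 0.0005 m and x of the grasp point in the frame of face_d between -0.0825 and 0.0825 m and y of the grasp point in the frame of face_d between -0.0535 and 0.0535 m)).
It fails at once if a plate that does not tip is forced: more than 60 N on a bay whose plate is shut ((contact force between anything else and bay_a above 60 N and value of joint plate_a below 0.08 rad) or (contact force between anything else and bay_b above 60 N and value of joint plate_b below 0.08 rad) or (contact force between anything else and bay_c above 60 N and value of joint plate_c below 0.08 rad) or (contact force between anything else and bay_d above 60 N and value of joint plate_d below 0.08 rad)).
It also fails if it takes over 72 s, if anything falls off the work surface, if the arm or the gripper's body presses on something with over 40 N, if the wrist force passes 120 N, or if a joint passes its speed limit or range.

ROBOT

A 6-joint arm with a two-finger parallel gripper is mounted at the origin on the work surface. World frame = base frame: x ahead of the robot, y to its left, z up, the work surface at z = 0. Lengths are in m, angles in rad, forces in N, time in s.
With the tool pointing down it reaches from about 0.35 to 0.975 m from the base axis. Payload 4.9 kg.
Tool frame: the origin (TCP) lies on the front face of the gripper's body, between the roots of the fingers; the fingertips stand ctrl.finger_overhang ahead of it and the grasp point (between the pads) lies 54 mm ahead of it (ctrl.finger_overhang is the distance from the TCP to the fingertips, in m); z points along the fingers, y is the line along which they close (so a half turn about z gives the same grasp; the last joint's range is limited). The gripper opens to 85 mm and grips with 20 to 120 N. Pads are 22 mm wide; open, the fingers measure 114 mm over their backs; the gripper's body (76 mm by 85 mm) begins 54 mm behind the grasp point. The pads swing forward as they close: fully open they stand 13 mm farther back than shut.
Start: joints at [-0.119, 0.053, 1.613, -0, 1.476, -0.119], TCP at [0.625, 0, 0.304] pointing down, gripper open.
Joint ranges: [-3.01, 3.01], [-1.01, 2.22], [0.06, 2.58], [-1.02, 4.17], [0.09, 2.62], [-3.14, 3.14]. Speed limits (rad/s): [2.57, 2.57, 3.14, 3.14, 3.14, 3.14].

INTERFACE

Orientations are given as a rotation vector (axis times angle).
In Python, from station import ctrl, vision gives the robot as it stands. The module is installed in compiled form; this text tells all that it offers.
- The arm moves only by the tool drive_tool, never from a script. Its argument "rows" is a list of rows, each a list of 2 entries, a list of its own where there are three numbers: the shift along the tool's x, y, z in m, then the turn about the tool's z in rad. A call has 1 to 10 rows; each row shifts and turns the commanded pose from where the row before left it, along the tool's axes as they then stand; what a row does not reach is not made up. A row lasts 1/10 s, in which the tool goes at most 50 mm and 8.59 degrees, less where a joint would pass 70% of its speed; a pose out of reach is approached as far as the arm can. A call with a gripper value outside its range is refused whole. "jaw" is the closure, from 0 (fully open) to 1 (shut), set as the call begins (left out, the last holds). The fingers move at their own pace and stop on an object; "grip_force" is the grip in N (left out, the last holds). Time passes only in rows, so rows that do not move let the fingers close. It gives the time, the measured TCP pose, the force, the opening and the grip force at its end, in the units of the state.
- ctrl.get_obs(): the state, without advancing time (a new reading comes with each control period).
- vision.get_image(name): name is "scene" or "side" or "wrist"; returns a dict with "image" (420x560x3 uint8, blue, green, red), "vertical_fov" (degrees; the focal length in pixels is half the picture's height over the tangent of half this angle, whatever the lens; pixels are square), "cx", "cy" (the principal point, pixels), "R" (3x3) and "t" (3): a world point X has camera coordinates R X + t. Camera axes: x right, y down, z forward; pixel columns grow to the right and rows downward; lengths in m; the calibration is good to about 2 mm. A picture is of the moment at which its call begins. There is no depth.
- ctrl.finish_job(): hands the job in; it is judged then, once.
The state is a dict: "t": time; "q": joint angles; "dq": joint speeds; "effort": joint torques, N m; "tool_pos": TCP position; "tool_rot": TCP orientation; "contact_force": force on the tool from outside, world axes, zero at the start; "wrist_torque": the same for the moment, N m; "opening": finger opening in m; "grip_force": force on a finger pad.
Only numpy, scipy, OpenCV 4.12 (cv2) and the standard library are available. Lean on these libraries where they do the work, as an engineer would, in place of code of your own. Each camera call takes 0.05 s, during which the arm holds its last target. There are 200 camera calls.

## Working session

There is one attempt and no reset: what is moved stays moved. The work goes in short steps, Python scripts to look and compute and a tool call to move; the robot and the scene stay as the last step left them, time stands still between calls to the robot, and variables do not carry over. Pictures are saved under pics/ and viewed, at most 10 in all, crops included, and the job is handed in when it is done.

Besides the shell and the picture viewer there is one more tool, called after ">>>" in YAML: its name, and indented under it one key for each argument. drive_tool: Moves the arm, as the interface text tells. Its arguments: {"type":"object","properties":{"rows":{"type":"array","items":{"type":"array"}},"jaw":{"type":"number"},"grip_force":{"type":"number"}},"required":["rows"]}

```bash
mkdir -p pics; cat > h.py <<'E'
import numpy as np, cv2
from station import ctrl, vision
def shot(n,f):
    d=vision.get_image(n); cv2.imwrite('pics/'+f,d['image'])
    np.savez('pics/'+f+'.npz',**{k:np.array(v) for k,v in d.items()}); return d
def ray(d,u,v,z):
    R=np.array(d['R']);t=np.array(d['t']);f=210/np.tan(np.radians(float(d['vertical_fov']))/2)
    c=-R.T@t; r=R.T@np.array([(u-float(d['cx']))/f,(v-float(d['cy']))/f,1]); return c+r*(z-c[2])/r[2]
def proj(d,X):
    f=210/np.tan(np.radians(float(d['vertical_fov']))/2); p=np.array(d['R'])@np.array(X)+np.array(d['t'])
    return p[:2]/p[2]*f+[float(d['cx']),float(d['cy'])]
E
python3 - <<'E'
from h import *
ims=[shot(n,n+'0.png') for n in('scene','side')]
for d in ims: print(d['vertical_fov'],-np.array(d['R']).T@d['t'],d['R'][2])
o=ctrl.get_obs();print(o,ctrl.finger_overhang)
E
```

```text
56.1203982396581 [1.30116894 0.53313469 0.64148617] [-0.69612164 -0.47325365 -0.53985707]
44.89868697756484 [-0.06105737 -0.98376287  1.0335087 ] [ 0.42590252  0.66255183 -0.61614294]
{'t': 0.1, 'q': array([-1.19005812e-01,  5.33266139e-02,  1.61416219e+00, -3.44958745e-05,
        1.47599617e+00, -1.19038780e-01]), 'dq': array([-0.0005278 , -0.00145757, -0.00083128, -0.00113993, -0.00049657,
       -0.00131341]), 'effort': array([ 6.14647306e-04, -3.94903493e+01, -3.71363103e+01, -4.52310599e-05,
        3.99340541e-03, -4.17574097e-05]), 'tool_pos': array([6.24570575e-01, 4.09746902e-05, 3.02760360e-01]), 'tool_rot': array([-2.22036400e+00, -2.22044453e+00,  1.87891681e-03]), 'contact_force': array([-0.43258451,  0.34754064, -0.35239316]), 'wrist_torque': array([ 0.02278698, -0.03173046, -0.02078269]), 'grip_force': 0.0, 'opening': 0.08525213702107187} 0.0726
```

View pics/scene0.png

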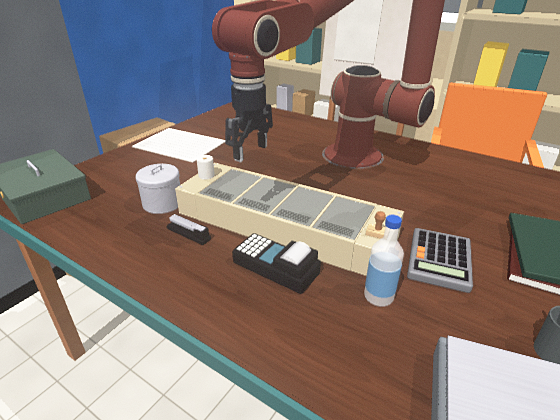

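View pics/side0.png

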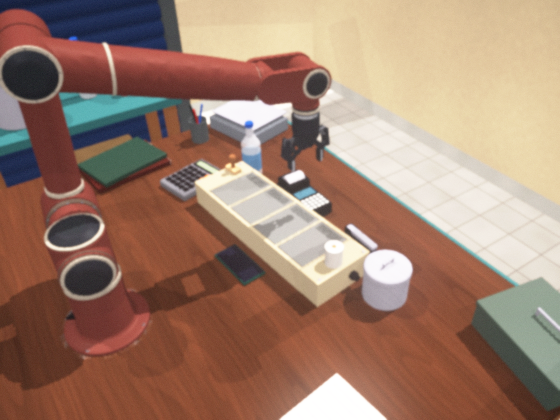

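The scene view shows the trunking at about (180-400, 160-270) px with four plates, ribbed ends toward the camera. The side view shows it running from (230,170) to (330,290), with the terminal and stapler behind, the phone in front, and stamp and till roll on the ends. I need enlarged crops to get the corners.

```bash
python3 - <<'E'
from h import *
a=cv2.imread('pics/scene0.png')[150:280,170:420]; cv2.imwrite('pics/c1.png',cv2.resize(a,None,fx=3.2,fy=3.2,interpolation=cv2.INTER_CUBIC))
a=cv2.imread('pics/side0.png')[150:305,185:375]; cv2.imwrite('pics/c2.png',cv2.resize(a,None,fx=3.8,fy=3.8,interpolation=cv2.INTER_CUBIC))
E
```

```text
(no output)
```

View pics/c1.png

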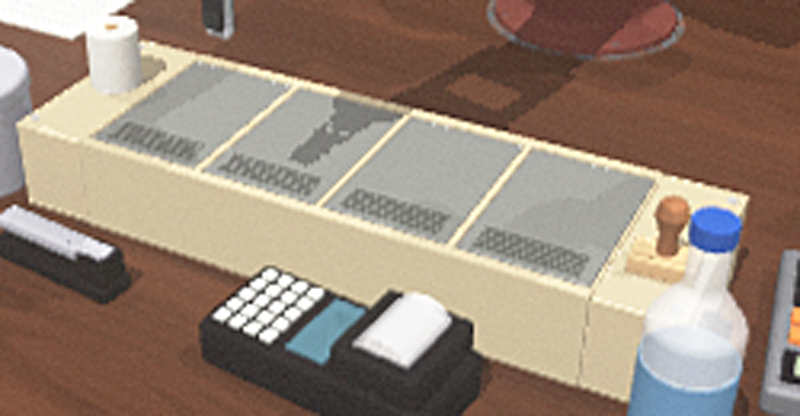

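View pics/c2.png

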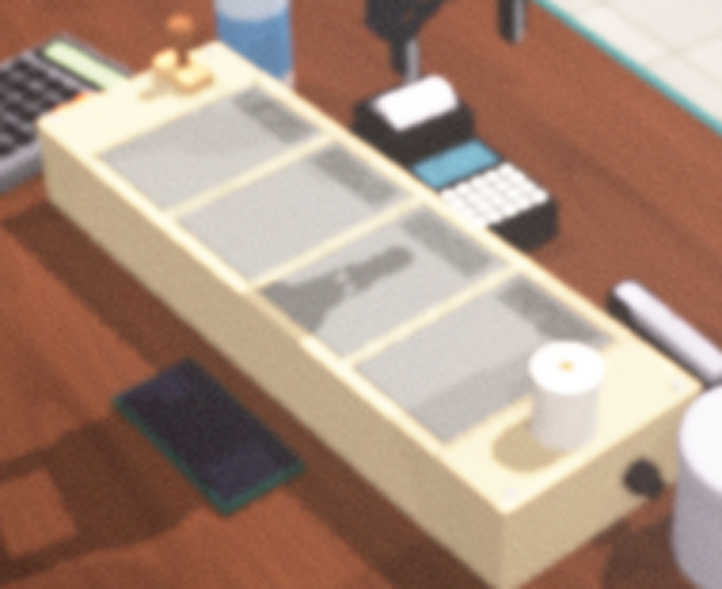

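Crops: in c1 the plate rows run from the ribbed edge (95,137)→(590,284) to the plain edge (192,62)→(655,180). In c2 the top outline corners are (40,122), (215,42), (697,385) and (505,512).

```bash
python3 - <<'E'
from h import *
A=np.load('pics/scene0.png.npz');B=np.load('pics/side0.png.npz')
print('scene')
for u,v in [(95,137),(200,167),(458,246),(590,284),(192,62),(293,88),(528,150),(655,180),(320,204),(18,122),(748,198)]:
    print(u,v,ray(A,u/3.2+170,v/3.2+150,.085).round(4))
print('side')
for u,v in [(40,122),(215,42),(697,385),(505,512),(98,155),(255,85),(445,442),(615,345)]:
    print(u,v,ray(B,u/3.8+185,v/3.8+150,.085).round(4))
# loose: till roll base, stamp, terminal top, stapler top, bottle cap
print('roll top',ray(A,112/3.2+170,28/3.2+150,.142),ray(B,567/3.8+185,366/3.8+150,.142))
print('stamp top',ray(A,672/3.2+170,205/3.2+150,.145),ray(B,180/3.8+185,22/3.8+150,.145))
print('terminal',ray(A,400/3.2+170,325/3.2+150,.083),ray(B,425/3.8+185,95/3.8+150,.083), ray(A,270/3.2+170,268/3.2+150,.05))
print('bottle',ray(A,393,220,.21))
E
```

```text
scene
95 137 [ 0.6399 -0.1752  0.085 ]
200 167 [ 0.6268 -0.0681  0.085 ]
458 246 [0.6046 0.167  0.085 ]
590 284 [0.5921 0.2702 0.085 ]
192 62 [ 0.4827 -0.1973  0.085 ]
293 88 [ 0.4706 -0.0857  0.085 ]
528 150 [0.4479 0.1461 0.085 ]
655 180 [0.432  0.2545 0.085 ]
320 204 [0.6163 0.047  0.085 ]
18 122 [ 0.6591 -0.25    0.085 ]
748 198 [0.4154 0.3269 0.085 ]
side
40 122 [0.4124 0.3197 0.085 ]
215 42 [0.5963 0.3427 0.085 ]
697 385 [ 0.6578 -0.2496  0.085 ]
505 512 [ 0.4731 -0.2711  0.085 ]
98 155 [0.4316 0.248  0.085 ]
255 85 [0.5911 0.262  0.085 ]
445 442 [ 0.4776 -0.1944  0.085 ]
615 345 [ 0.6365 -0.1829  0.085 ]
roll top [ 0.5553194 -0.2263861  0.142    ] [ 0.55464702 -0.22916044  0.142     ]
stamp top [0.55024333 0.30743093 0.145     ] [0.54551606 0.30379288 0.145     ]
terminal [0.70782461 0.17950445 0.083     ] [0.70542121 0.16600115 0.083     ] [0.67014888 0.03628275 0.05      ]
bottle [0.65416683 0.36567662 0.21      ]
```

>>> drive_tool:
  rows:
    - [[0, 0, 0.01], 0.1467]
    - [[0, 0, 0.01], 0.1467]
    - [[0, 0, 0.01], 0.1467]
    - [[0, 0, 0.01], 0.1467]
    - [[0, 0, 0.01], 0.1467]
    - [[0, 0, 0.01], 0.1467]
    - [[0, 0, 0.01], 0.1467]
    - [[0, 0, 0.01], 0.1467]
    - [[0, 0, 0.01], 0.1467]
    - [[0, 0, 0.01], 0.1467]
  jaw: 1

```text
t: 1.1
tool_pos: [0.6246, 0.0001, 0.2028]
tool_rot: [-3.138, -0.154, 0.002]
contact_force: [-0.2, 0.0, 0.4]
opening: 0.0001
grip_force: 0.0
```

>>> drive_tool:
  rows:
    - [[-0.011, 0.006, 0.01], 0]
    - [[-0.011, 0.006, 0.01], 0]
    - [[0, 0, 0.01], 0]
    - [[0, 0, 0], 0]
    - [[0, 0, 0], 0]
    - [[0, 0, 0], 0]

```text
t: 1.7
tool_pos: [0.6051, -0.014, 0.1746]
tool_rot: [3.137, 0.164, 0.002]
contact_force: [0.5, 0.3, 0.2]
opening: -0.0002
grip_force: 0.0
```

>>> drive_tool:
  rows:
    - [[0, 0, 0.005], 0]
    - [[0, 0, 0.004], 0]
    - [[0, 0, 0.003], 0]
    - [[0, 0, 0.002], 0]
    - [[0, 0, 0.002], 0]
    - [[0, 0, 0.001], 0]
    - [[0, 0, 0.001], 0]
    - [[0, 0, 0], 0]

```text
t: 2.5
tool_pos: [0.6044, -0.0142, 0.1573]
tool_rot: [-3.137, -0.163, 0.001]
contact_force: [-3.9, 1.1, 6.7]
opening: 0.0001
grip_force: 3.4
```

>>> drive_tool:
  rows:
    - [[0, 0, 0.001], 0]
    - [[0, 0, 0.001], 0]
    - [[0, 0, 0], 0]

```text
t: 2.8
tool_pos: [0.6045, -0.0142, 0.1568]
tool_rot: [3.137, 0.163, -0.001]
contact_force: [-8.1, 1.2, 14.5]
opening: -0.0003
grip_force: 6.9
```

P2 pushes back (about 15 N for 0.5 mm), so it is fixed. Next, P3.

>>> drive_tool:
  rows:
    - [[0, 0, -0.015], 0]
    - [[0, -0.025, -0.005], 0]
    - [[0, -0.03, 0], 0]
    - [[0, -0.03, 0], 0]
    - [[0, -0.03, 0], 0]
    - [[0, 0, 0.008], 0]
    - [[0, 0, 0.006], 0]
    - [[0, 0, 0.003], 0]
    - [[0, 0, 0.001], 0]
    - [[0, 0, 0], 0]

```text
t: 3.8
tool_pos: [0.5924, 0.0997, 0.1572]
tool_rot: [-3.136, -0.16, 0.003]
contact_force: [-6.0, 2.7, 8.1]
opening: -0.0
grip_force: 4.2
```

>>> drive_tool:
  rows:
    - [[0, 0, 0.001], 0]
    - [[0, 0, 0.001], 0]
    - [[0, 0, 0], 0]

```text
t: 4.1
tool_pos: [0.5925, 0.0997, 0.1567]
tool_rot: [-3.136, -0.16, 0.003]
contact_force: [-9.0, 2.6, 15.8]
opening: 0.0001
grip_force: 7.7
```

P3 is fixed as well. Next, P4.

>>> drive_tool:
  rows:
    - [[0, 0, -0.015], 0]
    - [[0, -0.025, -0.005], 0]
    - [[0, -0.03, 0], 0]
    - [[0, -0.03, 0], 0]
    - [[0, -0.03, 0], 0]
    - [[0, 0, 0.008], 0]
    - [[0, 0, 0.006], 0]
    - [[0, 0, 0.003], 0]
    - [[0, 0, 0.001], 0]
    - [[0, 0, 0], 0]

```text
t: 5.1
tool_pos: [0.5806, 0.2135, 0.1572]
tool_rot: [-3.137, -0.16, 0.003]
contact_force: [-5.4, 1.1, 8.3]
opening: 0.0003
grip_force: 4.2
```

>>> drive_tool:
  rows:
    - [[0, 0, 0.001], 0]
    - [[0, 0, 0.001], 0]
    - [[0, 0, 0], 0]

```text
t: 5.4
tool_pos: [0.5807, 0.2135, 0.1568]
tool_rot: [-3.137, -0.16, 0.003]
contact_force: [-8.8, 0.1, 15.8]
opening: 0.0005
grip_force: 7.5
```

P4 is fixed too, so it should be P1, at the right end.

>>> drive_tool:
  rows:
    - [[0, 0, -0.015], 0]
    - [[0, 0.025, -0.005], 0]
    - [[0, 0.04, 0], 0]
    - [[0, 0.04, 0], 0]
    - [[0, 0.04, 0], 0]
    - [[0, 0.04, 0], 0]
    - [[0, 0.04, 0], 0]
    - [[0, 0.04, 0], 0]
    - [[0, 0.04, 0], 0]
    - [[0, 0.04, 0], 0]

```text
t: 6.4
tool_pos: [0.6158, -0.1316, 0.174]
tool_rot: [3.137, 0.16, 0.0]
contact_force: [0.2, -0.6, 0.0]
opening: 0.0001
grip_force: 0.0
```

>>> drive_tool:
  rows:
    - [[0, 0, 0], 0]
    - [[0, 0, 0.008], 0]
    - [[0, 0, 0.006], 0]
    - [[0, 0, 0.003], 0]
    - [[0, 0, 0.001], 0]
    - [[0, 0, 0.002], 0]
    - [[0, 0, 0], 0]

```text
t: 7.1
tool_pos: [0.6162, -0.1279, 0.1539]
tool_rot: [-3.137, -0.164, 0.0]
contact_force: [-1.9, 1.1, 2.6]
opening: 0.0003
grip_force: 1.1
```

P1 gives 3.5 mm at under 3 N, so it is the flap. Tipping it now.

>>> drive_tool:
  rows:
    - [[0.002, 0, 0.004], 0]
    - [[0.002, 0, 0.004], 0]
    - [[0, 0, 0.004], 0]
    - [[0, 0, 0.004], 0]
    - [[0, 0, 0.004], 0]
    - [[0, 0, 0], 0]

```text
t: 7.7
tool_pos: [0.6201, -0.1282, 0.1329]
tool_rot: [-3.137, -0.163, 0.0]
contact_force: [1.2, -0.6, 0.6]
opening: 0.0003
grip_force: 0.2
```

>>> drive_tool:
  rows:
    - [[0, 0, 0.004], 0]
    - [[0, 0, 0.004], 0]
    - [[0, 0, 0.004], 0]
    - [[0, 0, 0.004], 0]
    - [[0, 0, 0.004], 0]
    - [[0, 0, 0.003], 0]
    - [[0, 0, 0], 0]
    - [[0, 0, 0], 0]

```text
t: 8.5
tool_pos: [0.6197, -0.128, 0.1101]
tool_rot: [-3.137, -0.163, 0.002]
contact_force: [-0.2, -0.4, -0.4]
opening: -0.0002
grip_force: 0.0
```

```bash
python3 - <<'E'
from h import *
d=shot('side','s1.png'); cv2.imwrite('pics/s1c.png',cv2.resize(d['image'][130:330,170:430],None,fx=2.5,fy=2.5))
E
```

```text
(no output)
```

View pics/s1c.png

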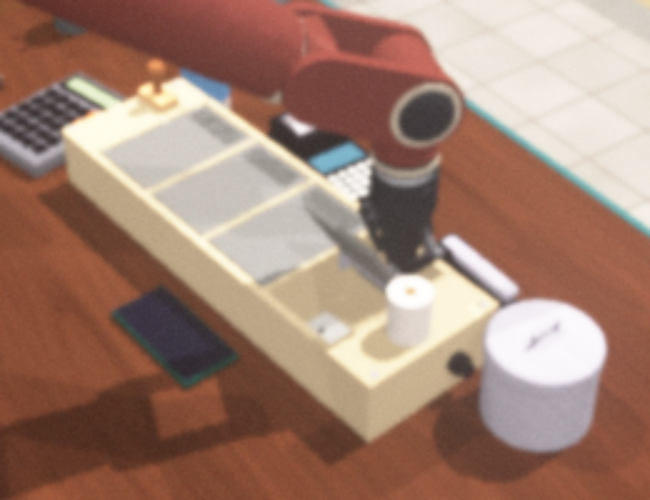

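The flap is up at a steep angle and no longer in contact, with the till roll clear. I'll lift out, go over to the robot's side and come down in front of it.

>>> drive_tool:
  rows:
    - [[0, 0, -0.02], 0]
    - [[0, 0, -0.03], 0]
    - [[0, 0, -0.03], 0]
    - [[0, 0, -0.03], 0]
    - [[0, 0, -0.04], 0]
    - [[0, 0, -0.04], 0]
    - [[-0.02, 0, 0], 0]
    - [[-0.03, 0, 0], 0]
    - [[-0.03, 0, 0], 0]
    - [[-0.03, 0, 0], 0]

```text
t: 9.55
tool_pos: [0.5094, -0.1395, 0.3005]
tool_rot: [-3.137, -0.163, 0.002]
contact_force: [0.4, 0.4, -0.4]
opening: 0.0
grip_force: 0.0
```

>>> drive_tool:
  rows:
    - [[-0.03, 0, 0], 0]
    - [[-0.015, 0, 0], 0]
    - [[0, 0, 0], 0]
    - [[0, 0, 0.03], 0]
    - [[0, 0, 0.03], 0]
    - [[0, 0, 0.03], 0]
    - [[0, 0, 0], 0]
    - [[0, 0, 0], 0]

```text
t: 10.35
tool_pos: [0.4663, -0.1441, 0.2109]
tool_rot: [-3.137, -0.163, 0.002]
contact_force: [0.3, -0.9, 0.4]
opening: -0.0003
grip_force: 0.0
```

```bash
python3 - <<'E'
from h import *
d=shot('side','s2.png'); cv2.imwrite('pics/s2c.png',cv2.resize(d['image'][130:330,170:430],None,fx=2.5,fy=2.5))
E
```

```text
(no output)
```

View pics/s2c.png

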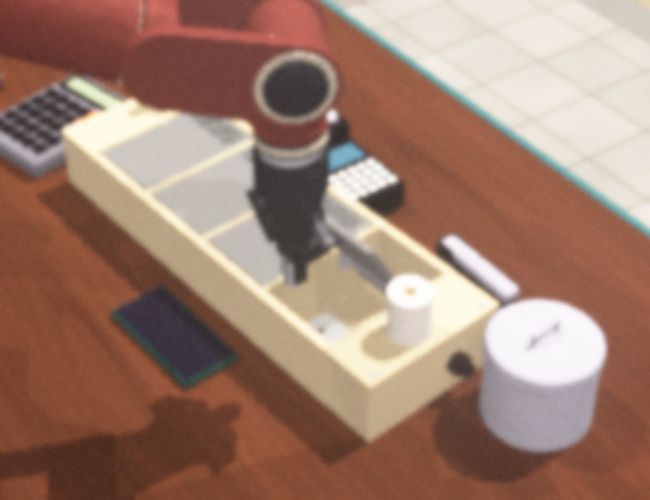

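The flap stands between the fingers and the back wall, and the tool is in front of it. Pushing it over along +X.

>>> drive_tool:
  rows:
    - [[0.012, 0, 0], 0]
    - [[0.012, 0, 0], 0]
    - [[0.012, 0, 0], 0]
    - [[0.012, 0, 0], 0]
    - [[0.012, 0, 0], 0]
    - [[0.012, 0, 0], 0]
    - [[0.012, 0, 0], 0]
    - [[0, 0, 0], 0]

```text
t: 11.2
tool_pos: [0.5569, -0.1371, 0.2225]
tool_rot: [3.129, 0.165, 0.029]
contact_force: [1.5, -1.3, 4.2]
opening: 0.0001
grip_force: 0.0
```

>>> drive_tool:
  rows:
    - [[0.006, 0, 0], 0]
    - [[0.006, 0, 0], 0]
    - [[0.006, 0, 0], 0]
    - [[0.006, 0, 0], 0]
    - [[0.005, 0, 0], 0]
    - [[0, 0, 0], 0]
    - [[0, 0, 0], 0]

```text
t: 11.9
tool_pos: [0.5783, -0.1323, 0.2099]
tool_rot: [-3.137, -0.163, 0.002]
contact_force: [-0.6, -0.7, -0.3]
opening: 0.0002
grip_force: 0.0
```

```bash
python3 - <<'E'
from h import *
d=shot('side','s3.png'); e=shot('scene','s4.png')
a=cv2.resize(d['image'][180:300,270:400],(650,600)); b=cv2.resize(e['image'][90:250,140:320],(675,600))
cv2.imwrite('pics/s34.png',cv2.resize(np.hstack([a,b]),(800,362)))
E
```

```text
(no output)
```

View pics/s34.png

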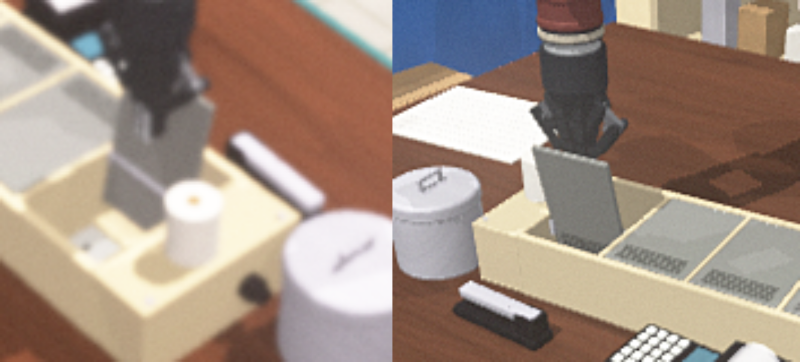

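The flap is past upright, leaning away from the robot, with its upper corners at about (535,147) and (603,155) in the right half. Measuring the angle by projection.

```bash
python3 - <<'E'
from h import *
d=np.load('pics/s4.png.npz')
m=lambda u,v:np.round([(u/.6038-650)/3.75+140,v/.6033/3.75+90],1)
print(m(535,147),m(603,155))
c=np.array([.5539,-.1346]);ex=np.array([.9946,.1038]);ey=np.array([-.1038,.9946])
for th in [1.4,1.5,1.6,1.7,1.8,1.9]:
    X=.0275-.11*np.cos(th)+.004*np.sin(th); Z=.081+.11*np.sin(th)+.004*np.cos(th)
    print(th,[proj(d,[*(c+X*ex+s*ey),Z]).round(1) for s in(-.0535,.0535)])
E
```

```text
[202.9 155. ] [233.  158.5]
1.4 [array([209.8, 148.7]), array([242.5, 156.5])]
1.5 [array([207.4, 149.8]), array([240.2, 157.8])]
1.6 [array([204.9, 151.4]), array([237.9, 159.5])]
1.7 [array([202.5, 153.3]), array([235.7, 161.5])]
1.8 [array([200.2, 155.6]), array([233.4, 164. ])]
1.9 [array([197.9, 158.2]), array([231.3, 166.8])]
```

It reads about 1.75 rad. I'll push 4 mm more for margin, then back off.

>>> drive_tool:
  rows:
    - [[0.002, 0, 0], 0]
    - [[0.002, 0, 0], 0]
    - [[0, 0, 0], 0]
    - [[0, 0, 0], 0]

```text
t: 12.4
tool_pos: [0.5824, -0.1321, 0.2108]
tool_rot: [-3.137, -0.163, 0.0]
contact_force: [-1.1, 0.2, -1.0]
opening: -0.0001
grip_force: 0.3
```

>>> drive_tool:
  rows:
    - [[-0.01, 0, 0], 0]
    - [[-0.02, 0, 0], 0]
    - [[-0.03, 0, 0], 0]
    - [[-0.03, 0, 0], 0]
    - [[-0.02, 0, -0.02], 0]
    - [[0, 0, -0.04], 0]
    - [[0, 0, -0.04], 0]
    - [[0, 0, 0], 0]
    - [[0, 0, 0], 0]
    - [[0, 0, 0], 0]

```text
t: 13.4
tool_pos: [0.4724, -0.1433, 0.3096]
tool_rot: [-3.137, -0.163, 0.003]
contact_force: [0.4, -0.3, 0.1]
opening: 0.0001
grip_force: 0.0
```

```bash
python3 - <<'E'
from h import *
e=shot('scene','s5.png')
cv2.imwrite('pics/s5c.png',cv2.resize(e['image'][120:280,140:320],(675,600)))
E
```

```text
(no output)
```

View pics/s5c.png

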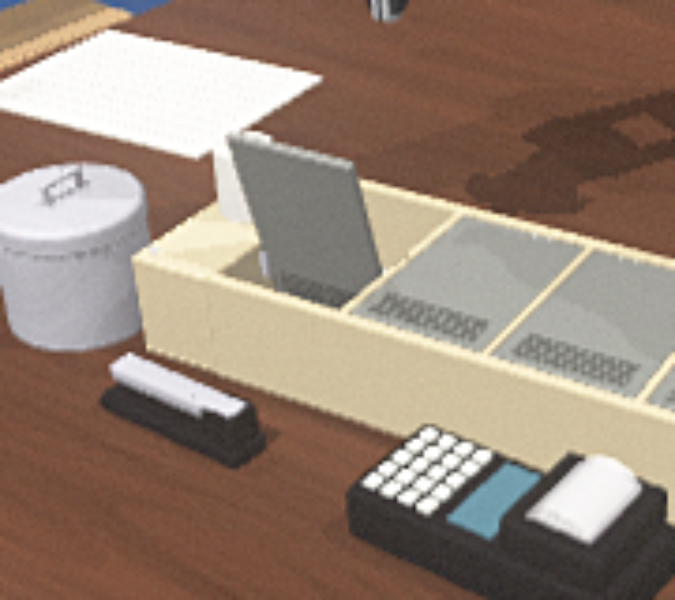

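The upper corners, at crop (230,138) and (355,167), put the flap at about 1.8 rad. It stays there with the robot clear, and nothing has been moved.

```bash
python3 -c "
from station import ctrl
print(ctrl.finish_job())"
```

```text
the job is handed in; nothing more can be done
None
```

The flap is the rightmost plate (at the till-roll end); it now leans open past upright at about 1.8 rad by my camera measurement, the loose things I could see were not moved, and the job is handed in (no verdict was returned).

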